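# Snap open the check-in tablet stand and set the tablet on it

## Task

Get the check-in point at the reception desk ready: swing the folded orange backrest of the tablet stand up and over (the black loop is there to lift it by) until it snaps open and stays, then take the tablet out of the wooden rack and stand it upright on the stand, centred behind the lip and leaning back on the backrest, screen facing out over the lip. Set it down gently, let go, and leave the clipboard and everything else on the counter where it is.

Things in the scene. Friction and masses are not known exactly. Their poses are not given: they have to be found in the camera images.
- stand: Aluminium stand, fixed. Origin on the counter; x horizontal from lip side (to the right, seen from the robot) to hinge side, y along the hinge, z up. In mm: base plate x -20 to 95, y +-70, top z 10; lip x 26 to 31, y +-70, top z 28; hinge line x 65, z 34; hinge posts x 64 to 80, y +-62, top z 42. The tablet's lower edge goes on the plate between lip and backrest.
- backrest (a joint): Orange backrest, 0 = folded flat over the lip (start), 1.92 rad = open, leaning 20 deg past vertical away from the lip. Over-centre spring: pushes to 0 below about 1.0 rad, snaps to 1.92 above. Lifting takes about 4 N at the loop, less as it rises. Panel 108 wide, 80 long from the hinge, 6 thick, hinge in its mid-plane; its folded underside becomes the front the tablet leans on.
- bail (a point): Middle of the black loop's cross bar at the backrest's free end: round, 8 mm thick, 90 long, parallel to the hinge. Folded: 115 before the hinge line (towards -x of the stand), 20 above it, 54 above the counter, 35 beyond the panel and 30 beyond the base, free all round; legs at its ends (y +-45) join it to the panel. Open: behind the panel's plane, about 135 above the counter.
- stand_hinge (a point): Middle of the backrest's hinge line, 34 mm above the counter; axes as stand. The backrest swings about this y axis.
- rack: Light wooden rack, fixed, 120 (x) by 150 (y) mm, floor 6 thick. Two slots along its y, centred at x -35 and +35, each 16 wide between 5 thick walls, 100 long, reaching 72 above the counter. Origin under its middle on the counter, z up, x to the left and away from the robot.
- tablet_center (a point): Centre of the loose check-in tablet: black case, light blue screen, about 0.42 kg, 12 mm thick (its x), 130 wide (y), 190 tall (z, up). Screen on its -x side. Starts upright in either rack slot (clipboard in the other), lower edge 6 above the counter, screen to the right of the robot; above 72 it is free to grasp across its thickness. Held by its upper edge it can be set on the stand without turning it round.
- tablet: The same tablet; origin at the centre of its lower edge, axes as tablet_center.
- clipboard: Bystander. Small brown wooden clipboard with a steel clip, 130 wide, 125 tall, 10 thick, standing in the other slot of the rack. Origin at the centre of its lower edge, z up.
- stapler: Bystander. Grey and black stapler, 120 x 32 x 37 high, loose on the counter between the rack and the stand. Origin under its middle, x along its length.
- mug: Bystander. White ceramic mug, radius 40, 90 high, loose on the counter. Origin under its middle.
- sanitiser: Bystander. Green sanitiser bottle, radius 30, 150 high, loose on the counter. Origin under its middle.
- phone: Bystander. Mobile phone lying flat, 150 x 73 x 9, loose. Origin under its middle.
- calculator: Bystander. White desk calculator lying flat, 130 x 90 x 16. Origin under its middle.
Not all that is in view belongs to the job. Leave any purple or yellow look-alike of the tablet alone.

How it is judged:
By the outcome, as a careful person would: the job done as asked, in the order asked, and still so for the second after the job is handed in, with the robot touching nothing.
It also fails if it takes over 67 s, if anything falls off the work surface, if the arm or the gripper's body presses on something with over 40 N, if the wrist force passes 120 N, or if a joint passes its speed limit or range.

## Robot

A 6-joint arm with a two-finger parallel gripper is mounted at the origin on the work surface. World frame = base frame: x ahead of the robot, y to its left, z up, the work surface at z = 0. Lengths are in m, angles in rad, forces in N, time in s.
With the tool pointing down it reaches from about 0.275 to 0.775 m from the base axis. Payload 14.6 kg.
Tool frame: the origin (TCP) lies between the finger pads; the fingertips stand tips_ahead ahead of it and the grasp point (between the pads) lies 5 mm behind it (tips_ahead is the distance from the TCP to the fingertips, in m); z points along the fingers, y is the direction in which the jaws open and shut (so a half turn about z gives the same grasp; the last joint's range is limited). The gripper opens to 85 mm and grips with 20 to 120 N. Pads are 22 mm wide; open, the fingers measure 114 mm over their backs; the gripper's body (76 mm by 85 mm) begins 54 mm behind the grasp point. The pads swing forward as they close: fully open they stand 13 mm farther back than shut.
Start: joints at [1.139, 0.263, -0.048, 1.259, 0, 1.415], TCP at [0.143, 0.505, 0.245] pointing down, gripper open.
Joint ranges: [-2.65, 2.65], [-0.89, 1.7], [-1.18, 1.37], [-2.13, 2.11], [-1.35, 1.29], [-3.14, 3.14]. Speed limits (rad/s): [1.89, 1.89, 2.57, 2.79, 3.14, 3.14].

## Interface

Orientations are given as a unit quaternion [w, x, y, z].
In Python, from plant import * gives the robot as it stands.
- The arm moves only by the shell command python3 -m inch 'ROWS' [FORCE]. ROWS is text: rows parted by semicolons, each of 5 numbers parted by spaces: the opening, from -1 (shut) to 1 (fully open), then the shift along the tool's x, y, z in cm, then the turn about the tool's z in rad. A call has 1 to 10 rows; each row is the pose to reach, as a shift and turn from the pose commanded when the call began, along the tool's axes at that moment; what a row does not reach only later rows make up. A row lasts 1/10 s, in which the tool goes at most 50 mm and 8.59 degrees, less where a joint would pass 70% of its speed; a pose out of reach is approached as far as the arm can. A call with a gripper value outside its range is refused whole. The fingers move at their own pace and stop on an object; FORCE is the grip in N (left out, the last holds). Time passes only in rows, so rows that repeat a pose let the fingers close. It gives the time, the measured TCP pose, the force and the opening at its end, in the units of the state.
- observe(): the state, without advancing time (a new reading comes with each control period).
- snapshot(name): name is "scene" or "top" or "wrist"; returns a dict with "image" (480x640x3 uint8, blue, green, red), "vfov" (degrees; the focal length in pixels is half the picture's height over the tangent of half this angle, whatever the lens; pixels are square), "cx", "cy" (the principal point, pixels), "R" (3x3) and "t" (3): a world point X has camera coordinates R X + t; the wrist camera has in their place "T_tool_cam" (4x4, takes a point from camera to tool coordinates, whose origin is the TCP and whose axes are the flange's). Camera axes: x right, y down, z forward; pixel columns grow to the right and rows downward; lengths in m; the calibration is good to about 2 mm. A picture is of the moment at which its call begins: read the wrist's pose just before it. There is no depth.
- job_done(): hands the job in, once; it reports no verdict.
Trained networks look in the newest picture that a camera, given by its name, has taken for a name from the list of things; names that differ only in an ending like _2 or _b are one class to them, and where a whole thing is asked for, a point or a joint stands for the part that bears it (a point fixed in the world has none). Each returns a list of dicts, best first, with "confidence" (0 to 1); they miss things now and then, are a little off and sometimes report something else, mostly with a low value. They report only what shows in the picture. A call takes as long as a camera call. They do not tell look-alikes from the thing itself.
- find_in(camera, label): "box" ([centre column, centre row, width, height] in pixels, round what is visible of it).
- outline_of(camera, label): "region" (480x640 bool, what is visible of it) and "box" ([centre column, centre row, width, height] in pixels, round what is visible of it).
- pinpoint(camera, label): "position" ([row, column] in pixels: a listed point, or the origin of a listed thing).
The state is a dict: "time": time; "q": joint angles; "joint_vel": joint speeds; "joint_efforts": joint torques, N m; "tool_pos": TCP position; "eef_rot": TCP orientation; "ft_force": force on the tool from outside, world axes, zero at the start; "ft_torque": the same for the moment, N m; "finger_gap": opening from 0.0 (shut) to 1.0 (fully open).
Only numpy, scipy, OpenCV 4.12 (cv2) and the standard library are available. Lean on these libraries where they do the work, as an engineer would, in place of code of your own. Each camera call takes 0.05 s, during which the arm holds its last target. There are 200 camera calls.

## Working session

There is one attempt and no reset: what is moved stays moved. The work goes in short steps, Python scripts to look and compute and a shell command to move; the robot and the scene stay as the last step left them, time stands still between calls to the robot, and variables do not carry over. Pictures are saved under pics/ and viewed, about 8 in all and at most 12, crops included, and the job is handed in when it is done.

```bash
mkdir -p pics; ls; cat > h.py <<'E'
from plant import *
import numpy as np, cv2
from scipy.spatial.transform import Rotation as Ro
def cam(s,st=None):
    f=240/np.tan(np.radians(s["vfov"])/2)
    K=np.array([[f,0,s["cx"]],[0,f,s["cy"]],[0,0,1]])
    if "R" in s: R,t=np.array(s["R"]),np.array(s["t"])
    else:
        T=np.array(s["T_tool_cam"]); q=st["eef_rot"]; Rt=Ro.from_quat([q[1],q[2],q[3],q[0]]).as_matrix()
        Rc=Rt@T[:3,:3]; p=Rt@T[:3,3]+np.array(st["tool_pos"]); R=Rc.T; t=-R@p
    return K,R,t
def look(name):
    st=observe(); s=snapshot(name); return np.array(s["image"]),cam(s,st)
def onz(c,uv,z):
    K,R,t=c; d=R.T@np.linalg.inv(K)@np.array([uv[0],uv[1],1]); p=-R.T@t
    return p+d*(z-p[2])/d[2]
def proj(c,X):
    K,R,t=c; v=K@(R@np.asarray(X)+t); return v[:2]/v[2]
def tri(obs):
    A=np.zeros((3,3));b=np.zeros(3)
    for c,uv in obs:
        K,R,t=c; d=R.T@np.linalg.inv(K)@np.array([uv[0],uv[1],1]); d/=np.linalg.norm(d); P=np.eye(3)-np.outer(d,d); A+=P;b+=P@(-R.T@t)
    return np.linalg.solve(A,b)
E
python3 - <<'E'
from h import *
np.set_printoptions(precision=4,suppress=True)
print(observe())
for n in("scene","top"):
    im,c=look(n); cv2.imwrite(f"pics/{n}0.png",im); print(n,-c[1].T@c[2])
    for l in("bail","stand_hinge","tablet_center","tablet","stand","rack","clipboard","stapler","mug","sanitiser","phone","calculator"):
        r=pinpoint(n,l); print(l,[(np.round(x["position"][::-1],1),round(x["confidence"],2)) for x in r[:3]])
E
```

```text
pics
{'time': 0.0, 'q': array([ 1.1387,  0.2635, -0.049 ,  1.2594,  0.    ,  1.4155]), 'joint_vel': array([-0.0026,  0.0002, -0.0002,  0.0008, -0.0007, -0.0013]), 'joint_efforts': array([ -0.0022, -63.7615,  38.4561,   0.0138,  -0.0002,  -0.    ]), 'tool_pos': array([0.1434, 0.5048, 0.2448]), 'eef_rot': array([-0.0002,  0.138 ,  0.9904, -0.0005]), 'ft_force': array([-0.2404,  0.4468, -0.0357]), 'ft_torque': array([-0.035 , -0.0142,  0.044 ]), 'finger_gap': 1.0022135239773127}
scene [1.1085 0.8378 1.3182]
bail [(array([290.1, 209.8]), 0.81)]
stand_hinge [(array([292. , 245.5]), 0.73), (array([450. , 368.1]), 0.4)]
tablet_center [(array([408.1, 252.6]), 0.87), (array([378.1, 318.8]), 0.8), (array([470. , 285.2]), 0.65)]
tablet [(array([404.9, 275.8]), 0.96), (array([463.9, 310.3]), 0.96), (array([376.7, 338.8]), 0.94)]
stand [(array([291. , 235.8]), 0.75)]
rack [(array([367.1, 330.6]), 0.9)]
clipboard [(array([358.9, 320.8]), 0.61), (array([294.1, 243.4]), 0.38)]
stapler [(array([344.1, 274.6]), 0.83), (array([379.8, 342.3]), 0.34)]
mug [(array([381.5, 395.6]), 0.73)]
sanitiser [(array
[... 189 characters left out ...]
821]
bail [(array([406.8, 237.5]), 0.9)]
stand_hinge [(array([364.4, 209.1]), 0.9)]
tablet_center [(array([249.4, 293.5]), 0.96), (array([365.9, 307.4]), 0.96), (array([202.4, 204.9]), 0.91)]
tablet [(array([360.8, 311.8]), 0.7), (array([181.7, 321.4]), 0.65), (array([213.9, 215.3]), 0.64)]
stand [(array([386.8, 231.5]), 0.84), (array([240.5, 218. ]), 0.23), (array([465.4, 150.4]), 0.2)]
rack [(array([225.9, 218.2]), 0.82)]
clipboard [(array([240.8, 214.4]), 0.82)]
stapler [(array([464.4, 152.7]), 0.6), (array([302.9, 244.7]), 0.55)]
mug []
sanitiser [(array([467.9, 153. ]), 0.72), (array([241.2, 211. ]), 0.48)]
phone [(array([140.8, 258.7]), 0.74)]
calculator [(array([499.9, 261.2]), 0.68)]
```

```bash
python3 - <<'E'
import cv2,numpy as np
a=cv2.imread("pics/scene0.png");b=cv2.imread("pics/top0.png")
cv2.imwrite("pics/a1.png",cv2.resize(a[150:420,150:510],(800,600)))
cv2.imwrite("pics/b1.png",cv2.resize(b[120:360,100:560],(800,417)))
E
```

```text
(no output)
```

View pics/a1.png

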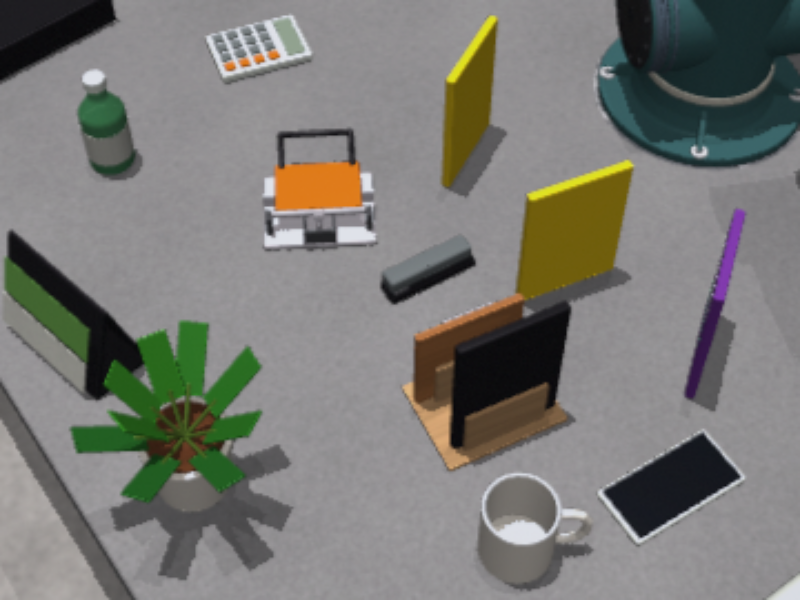

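View pics/b1.png

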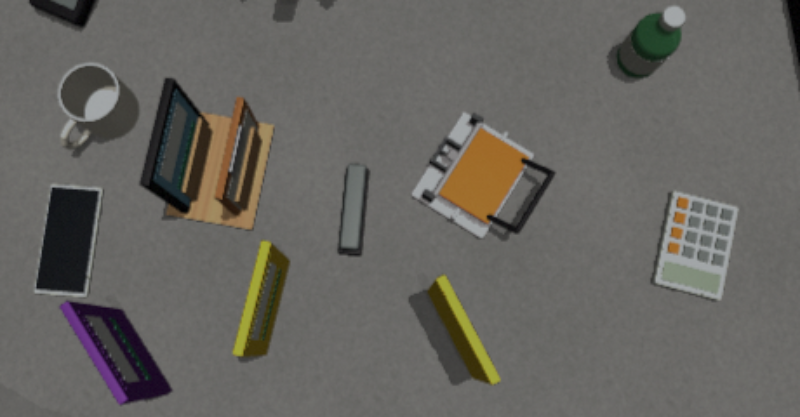

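The black tablet shows in the rack's left slot (top crop 172,145, full image about 200,205). The clipboard is in the right slot (238,155 in the crop). The look-alikes are yellow (260,300), yellow (465,330) and purple (115,350). The stand is at (485,175), with its black loop at (530,200).

```bash
python3 - <<'E'
from h import *
np.set_printoptions(precision=4,suppress=True)
O={}
C={}
for n in("scene","top"):
    im,c=look(n); C[n]=c
h=tri([(C["scene"],(292,245.5)),(C["top"],(364.4,209.1))]);b=tri([(C["scene"],(290.1,209.8)),(C["top"],(406.8,237.5))])
print("tri hinge",h,"bail",b)
c=C["top"]
hz=onz(c,(364.4,209.1),.034);bz=onz(c,(406.8,237.5),.054);print("onz",hz,bz,np.linalg.norm((hz-bz)[:2]))
cs=C["scene"]; print(onz(cs,(292,245.5),.034),onz(cs,(290.1,209.8),.054),"stand",onz(cs,(291,235.8),0),onz(c,(386.8,231.5),0))
print("tabc",tri([(cs,(378.1,318.8)),(c,(202.4,204.9))]),onz(cs,(378.1,318.8),.101),onz(c,(202.4,204.9),.101))
print("rack",onz(cs,(367.1,330.6),0),onz(c,(225.9,218.2),0))
print("clip",tri([(cs,(358.9,320.8)),(c,(240.8,214.4))]))
# corners in top crop -> full  (scale 800/460)
f=lambda u,v:(100+u*460/800,120+v*460/800)
print("tablet top edge",onz(c,f(172,80),.196),onz(c,f(146,184),.196), "bail ends",onz(c,f(550,170),.054),onz(c,f(518,230),.054))
print("rackcorners",[onz(c,f(*p),.0)[:2] for p in((274,124),(250,228),(168,216))])
print("clip top",onz(c,f(239,100),.131),onz(c,f(222,204),.131))
for n in("scene","top"):
  for l in("tablet","backrest","bail","clipboard","stand"):
    look(n) if l=="tablet" else 0
    r=outline_of(n,l)
    for x in r[:3]:
        ys,xs=np.nonzero(x["region"]); print(n,l,round(x["confidence"],2),np.round(x["box"],1),cv2.minAreaRect(np.c_[xs,ys].astype(np.float32)))
E
```

```text
tri hinge [ 0.5646 -0.0995  0.0332] bail [ 0.4998 -0.1977  0.0492]
onz [ 0.5648 -0.0997  0.034 ] [ 0.4953 -0.193   0.054 ] 0.11626778926589595
[ 0.5647 -0.0986  0.034 ] [ 0.5049 -0.1985  0.054 ] stand [ 0.5328 -0.1554  0.    ] [ 0.5189 -0.1559  0.    ]
tabc [0.5525 0.2601 0.1047] [0.5507 0.2583 0.101 ] [0.5535 0.261  0.101 ]
rack [0.5492 0.222  0.    ] [0.5465 0.2293 0.    ]
clip [0.5535 0.192  0.0115]
tablet top edge [0.6103 0.2477 0.196 ] [0.4873 0.2695 0.196 ] bail ends [ 0.5411 -0.2154  0.054 ] [ 0.4614 -0.1722  0.054 ]
rackcorners [array([0.6142, 0.1557]), array([0.4673, 0.1829]), array([0.4824, 0.2958])]
clip top [0.6075 0.1813 0.131 ] [0.4769 0.1958 0.131 ]
scene tablet 0.71 [472.4 287.9  28.9  86.5] ((470.95672607421875, 286.14056396484375), (8.234404563903809, 87.63760375976562), 17.102725982666016)
scene tablet 0.69 [360.1 196.1  25.5  73.8] ((360.2948303222656, 194.48794555664062), (21.668426513671875, 76.22119140625), 3.3664605617523193)
scene tablet 0.63 [380.8 317.4  51.1  69.9] ((378.4051818847656, 317.612060546875), (42.93720245361328, 73.26898956298828), 66.801406860
[... 900 characters left out ...]
t 0.8 [384.  221.3  68.6  59.6] ((382.6910095214844, 224.0021514892578), (57.78174591064453, 45.79301834106445), 31.607501983642578)
top bail 0.63 [387.4 223.4  69.9  63.7] ((382.2868347167969, 223.4847869873047), (59.29638671875, 46.74250793457031), 30.65066909790039)
top clipboard 0.6 [238.1 208.7  24.6  69.3] ((236.29966735839844, 208.95591735839844), (15.567712783813477, 65.53284454345703), 12.407418251037598)
top stand 0.83 [378.8 221.6  80.2  69.2] ((378.2472839355469, 224.33753967285156), (65.91233825683594, 60.38459777832031), 32.7352294921875)
top stand 0.72 [304.5 241.7  20.7  48.3] ((303.08990478515625, 241.0561981201172), (13.93693733215332, 52.99828338623047), 5.440332412719727)
```

```bash
python3 -m inch '1 -29.2 -18.2 4.6 0;1 -29.2 -18.2 4.6 0;1 -29.2 -18.2 4.6 0;1 -29.2 -18.2 4.6 0;1 -29.2 -18.2 4.6 0;1 -29.2 -18.2 4.6 0;1 -29.2 -18.2 4.6 0;1 -29.2 -18.2 4.6 0;1 -29.2 -18.2 4.6 0'; python3 - <<'E'
from h import *
np.set_printoptions(precision=4,suppress=True)
st=observe();print(st["tool_pos"],st["joint_vel"])
im,c=look("wrist");cv2.imwrite("pics/w1.png",im);print(-c[1].T@c[2])
for l,z in(("bail",.054),("stand_hinge",.034),("stand",0)):
    for x in pinpoint("wrist",l)[:2]:
        p=x["position"][::-1]; print(l,p,x["confidence"],onz(c,p,z))
E
```

```text
time: 3.9
tool_pos: [0.4993, -0.1958, 0.2442]
eef_rot: [-0.001, 0.271, 0.963, 0.0]
ft_force: [0.4, 0.8, 0.2]
finger_gap: 0.995
[ 0.4993 -0.1958  0.2442] [ 0.0302 -0.0353 -0.0212  0.0069  0.0019  0.0059]
[ 0.4376 -0.1584  0.3727]
bail [325.3, 213.4] 0.9 [ 0.5028 -0.1954  0.054 ]
stand_hinge [455.5, 208.4] 0.57 [ 0.5634 -0.0966  0.034 ]
stand_hinge [374.1, 198.2] 0.55 [ 0.5176 -0.1538  0.034 ]
stand [376.3, 199.2] 0.91 [ 0.5276 -0.152   0.    ]
```

View pics/w1.png

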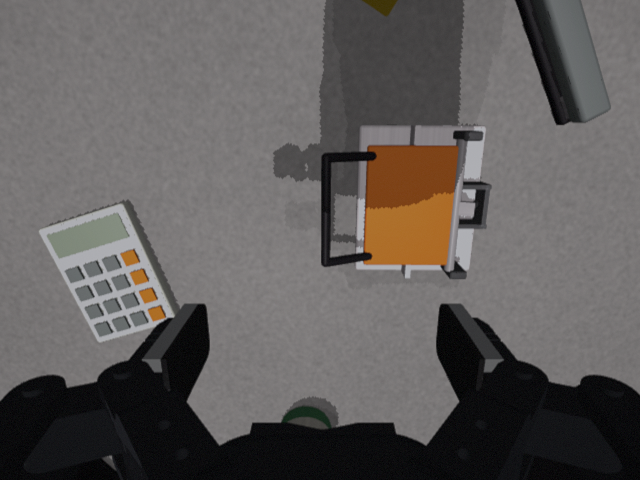

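The wrist view shows the loop's bar running vertically from (326,155) to (326,265), so it is parallel to the pads and the yaw is right. The panel is at (410,205) and the stand's hinge is at about (456,208).

```bash
python3 -m inch '0.0 -0.2 0.2 0 0;0.0 -0.2 0.2 4 0;-0.2 -0.2 0.2 8 0;-0.2 -0.2 0.2 12 0;-0.2 -0.2 0.2 15.5 0;-0.2 -0.2 0.2 17.5 0;-0.2 -0.2 0.2 18.5 0;-0.2 -0.2 0.2 19.2 0;-0.2 -0.2 0.2 19.2 0;-0.2 -0.2 0.2 19.2 0' 30; python3 - <<'E'
from h import *
im,c=look("wrist");cv2.imwrite("pics/w2.png",im)
E
```

```text
time: 5.1
tool_pos: [0.5027, -0.1947, 0.0537]
eef_rot: [0.001, 0.27, 0.963, -0.0]
ft_force: [0.5, 0.1, 0.4]
finger_gap: 0.397
```

View pics/w2.png

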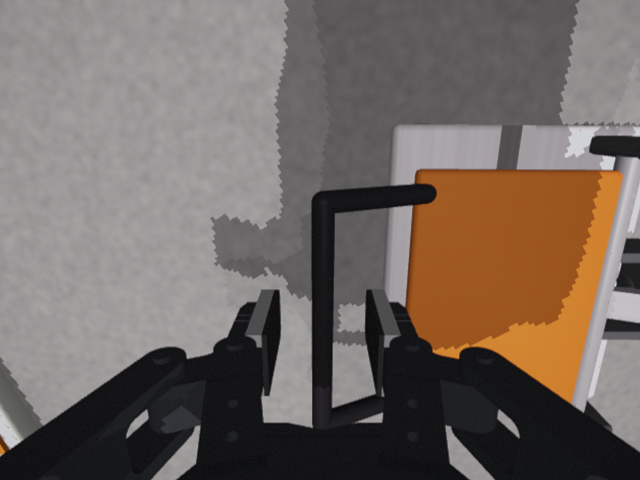

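The bar, at about (322,300), is centred between the pads, so I'll close on it.

```bash
python3 -m inch '-1 0 0 0 0;-1 0 0 0 0;-1 0 0 0 0;-1 0 0 0 0;-1 0 0 0 0;-1 0 0 0 0' 30; python3 - <<'E'
import numpy as np
for th in (0,.15,.3,.45,.6,.75,.9,1.05,1.2,1.35,1.5,1.65,1.8,1.92):
    a=np.arctan2(20,115)+th; r=np.hypot(115,20)
    print(th,round((115-r*np.cos(a))/10,2),round(-(r*np.sin(a)-20)/10,2))
E
```

```text
time: 5.75
tool_pos: [0.5024, -0.1948, 0.0533]
eef_rot: [0.0, 0.27, 0.963, -0.0]
ft_force: [-0.7, -0.8, 7.0]
finger_gap: 0.078
0 0.0 -0.0
0.15 0.43 -1.7
0.3 1.1 -3.31
0.45 2.01 -4.8
0.6 3.14 -6.14
0.75 4.45 -7.3
0.9 5.92 -8.25
1.05 7.51 -8.97
1.2 9.2 -9.44
1.35 10.93 -9.66
1.5 12.68 -9.61
1.65 14.4 -9.31
1.8 16.06 -8.74
1.92 17.31 -8.12
```

```bash
python3 -m inch '-1 0 0.2 -0.85 0;-1 0 0.43 -1.7 0;-1 0 0.75 -2.5 0;-1 0 1.1 -3.3 0;-1 0 1.5 -4.1 0;-1 0 2.0 -4.8 0;-1 0 2.55 -5.5 0;-1 0 3.14 -6.14 0;-1 0 3.8 -6.75 0;-1 0 4.45 -7.3 0'
```

```text
time: 6.75
tool_pos: [0.525, -0.1581, 0.1274]
eef_rot: [0.0, 0.271, 0.963, -0.002]
ft_force: [-3.8, -7.3, 4.8]
finger_gap: 0.076
```

```bash
python3 -m inch '-1 0 0.7 -0.5 0;-1 0 1.47 -0.95 0;-1 0 2.25 -1.33 0;-1 0 3.06 -1.67 0;-1 0 3.9 -1.93 0;-1 0 4.75 -2.14 0;-1 0 5.6 -2.27 0;-1 0 6.48 -2.36 0;-1 0 7.35 -2.36 0;-1 0 8.23 -2.31 0'; python3 -m inch '-1 0 0.87 0.13 0;-1 0 1.72 0.3 0;-1 0 2.55 0.56 0;-1 0 3.38 0.87 0;-1 0 4.0 1.15 0;-1 0 4.45 1.4 0;-1 0 4.45 1.4 0'
```

```text
time: 7.75
tool_pos: [0.569, -0.0859, 0.1492]
eef_rot: [0.001, 0.27, 0.963, 0.0]
ft_force: [6.1, -4.5, -0.5]
finger_gap: 0.077
time: 8.45
tool_pos: [0.5922, -0.0473, 0.1348]
eef_rot: [0.001, 0.27, 0.963, 0.0]
ft_force: [6.4, 0.4, -0.1]
finger_gap: 0.081
```

```bash
python3 -m inch '-0.3 0 0 0 0;-0.3 0 0 0 0;-0.3 0 0 0 0;-0.3 0 0 0 0;-0.3 0 0 -3 0;-0.3 0 0 -8 0;0 0 0 -13 0;1 0 0 -18 0;1 0 0 -18 0;1 0 0 -18 0'; python3 - <<'E'
from h import *
np.set_printoptions(precision=4,suppress=True)
im,c=look("scene");cv2.imwrite("pics/s2.png",cv2.resize(im[150:390,200:520],(800,600)))
print(observe()["tool_pos"])
C={"scene":c}
res={"scene":{}, "top":{}}
for n in("scene","top"):
    if n=="top": im,C[n]=look(n)
    for l in("bail","tablet_center","rack","clipboard"):
        r=pinpoint(n,l); print(n,l,[(np.round(x["position"][::-1],1),round(x["confidence"],2)) for x in r[:3]])
        if r: res[n][l]=r[0]["position"][::-1]
if all("bail" in res[n] for n in res): print(tri([(C[n],res[n]["bail"]) for n in res]))
cv2.imwrite("pics/t2.png",im)
E
```

```text
time: 9.45
tool_pos: [0.5915, -0.0483, 0.3156]
eef_rot: [0.001, 0.27, 0.963, 0.0]
ft_force: [-1.1, 0.6, -0.7]
finger_gap: 0.977
[ 0.5911 -0.0482  0.3144]
scene bail [(array([292.5, 237.6]), 0.86), (array([264.1, 176.9]), 0.6), (array([448.4, 368.9]), 0.28)]
scene tablet_center [(array([470.5, 284.7]), 0.83), (array([407.2, 256.3]), 0.79), (array([376.4, 319.4]), 0.59)]
scene rack [(array([369.9, 329.3]), 0.6)]
scene clipboard [(array([355.7, 318.9]), 0.59)]
top bail [(array([499. , 259.2]), 0.69)]
top tablet_center [(array([200.8, 203.6]), 0.94)]
top rack [(array([226.1, 215.1]), 0.82)]
top clipboard [(array([241.1, 215.1]), 0.81)]
[ 0.4449 -0.4406 -0.2686]
```

View pics/s2.png

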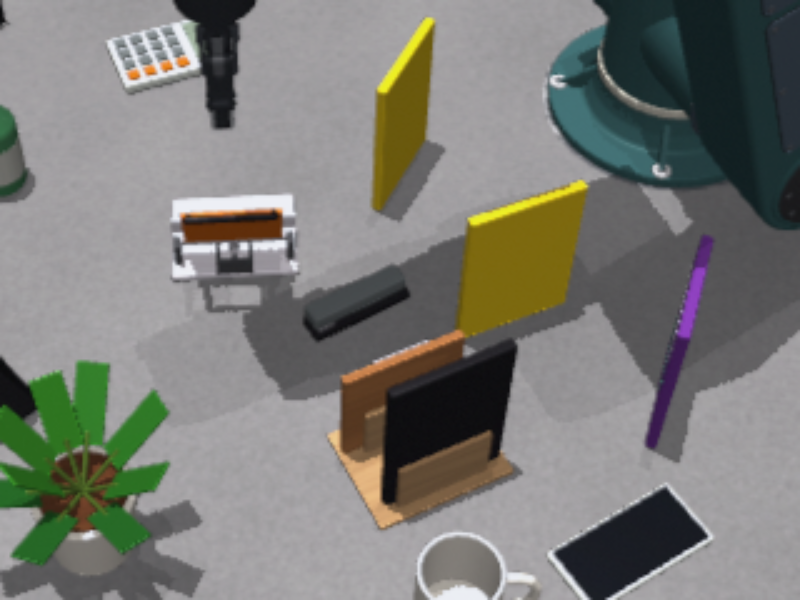

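The backrest is open, at about (232,225), with the loop and its shadow behind it. The stapler and the rest haven't moved. Next I go above the tablet.

```bash
python3 -m inch '1 19.3 24.3 0 -0.37;1 19.3 24.3 0 -0.37;1 19.3 24.3 0 -0.37;1 19.3 24.3 0 -0.37;1 19.3 24.3 0 -0.37;1 19.3 24.3 0 -0.37;1 19.3 24.3 0 -0.37;1 19.3 24.3 0 -0.37;1 19.3 24.3 0 -0.37'; python3 - <<'E'
from h import *
np.set_printoptions(precision=4,suppress=True)
st=observe();print(st["tool_pos"],st["joint_vel"])
im,c=look("wrist");cv2.imwrite("pics/w3.png",im)
for l,z in(("tablet_center",.101),("rack",0)):
    for x in pinpoint("wrist",l)[:2]:
        p=x["position"][::-1]; print(l,p,x["confidence"],onz(c,p,z))
E
```

```text
time: 10.85
tool_pos: [0.5528, 0.2591, 0.3148]
eef_rot: [-0.0, 0.088, 0.996, -0.0]
ft_force: [1.4, 0.2, -0.1]
finger_gap: 0.999
[0.5528 0.2591 0.3148] [-0.023  -0.0055 -0.0036 -0.0002  0.0019  0.0012]
tablet_center [462.7, 59.4] 0.41 [0.4555 0.391  0.101 ]
rack [294.9, 190.6] 0.72 [0.5524 0.2263 0.    ]
```

View pics/w3.png

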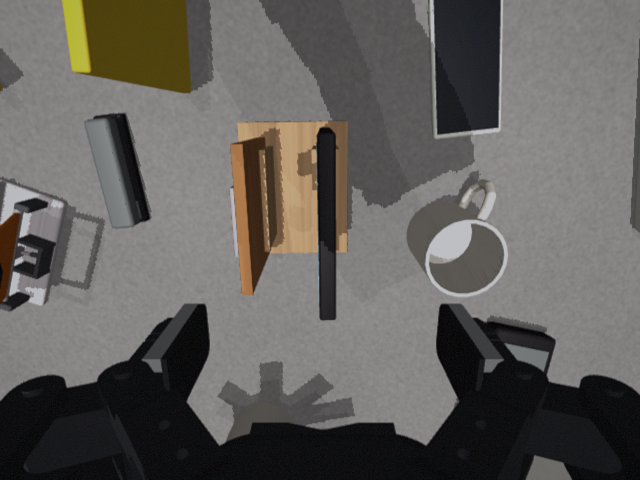

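```bash
python3 - <<'E'
from h import *
np.set_printoptions(precision=4,suppress=True)
im,c=look("wrist");st=observe()
m=(im.max(2)<45).astype(np.uint8);m[:,:305]=0;m[:,345:]=0;m[:110]=0;m[330:]=0
n,lab,s,ce=cv2.connectedComponentsWithStats(m);i=1+np.argmax(s[1:,4]);ys,xs=np.nonzero(lab==i)
print(s[i])
r=[(v,xs[ys==v].min(),xs[ys==v].max()) for v in (135,180,225,270,310)];print(r)
P=[onz(c,((a+b+1)/2,v),.196) for v,a,b in r];print(np.array(P))
e=[onz(c,(326,ys.min()),.196),onz(c,(327,ys.max()+1),.196)];print(e,np.linalg.norm(e[0]-e[1]))
d=P[0]-P[-1];print("edge angle",np.degrees(np.arctan2(d[1],d[0])),"width",[np.linalg.norm(onz(c,(a,v),.196)-onz(c,(b+1,v),.196)) for v,a,b in r])
mid=(e[0]+e[1])/2;q=st["eef_rot"];R=Ro.from_quat([q[1],q[2],q[3],q[0]]).as_matrix();print("mid",mid,"tool shift",R.T@(mid-st["tool_pos"]),R[:,1],R[:,0])
E
```

```text
[ 318  127   19  192 2643]
[(135, np.int64(318), np.int64(335)), (180, np.int64(319), np.int64(335)), (225, np.int64(320), np.int64(335)), (270, np.int64(321), np.int64(335)), (310, np.int64(321), np.int64(335))]
[[0.491  0.2719 0.196 ]
 [0.5183 0.2673 0.196 ]
 [0.5476 0.2625 0.196 ]
 [0.5789 0.2573 0.196 ]
 [0.6086 0.252  0.196 ]]
[array([0.4862, 0.2721, 0.196 ]), array([0.6154, 0.2497, 0.196 ])] 0.13109147802965526
edge angle 170.41083072759125 width [np.float64(0.011082562783164681), np.float64(0.01081607463252098), np.float64(0.010531190862283156), np.float64(0.010225938610826374), np.float64(0.010561548128058727)]
mid [0.5508 0.2609 0.196 ] tool shift [0.0027 0.002  0.119 ] [ 0.1775  0.9841 -0.0001] [-0.9841  0.1775 -0.0002]
```

```bash
python3 -m inch '0.3 0.3 0.2 0 -0.01;0.3 0.3 0.2 4 -0.01;0.3 0.3 0.2 8 -0.01;0.3 0.3 0.2 11 -0.01;0.3 0.3 0.2 13 -0.01;0.3 0.3 0.2 14.3 -0.01;0.3 0.3 0.2 14.8 -0.01;0.3 0.3 0.2 14.8 -0.01' 40; python3 -m inch '-1 0 0 0 0;-1 0 0 0 0;-1 0 0 0 0;-1 0 0 0 0;-1 0 0 0 0;-1 0 0 0 0;-1 0 0 0 0;-1 0 0 0 0' 40
```

```text
time: 11.85
tool_pos: [0.5499, 0.262, 0.1667]
eef_rot: [-0.0, 0.083, 0.997, -0.0]
ft_force: [1.0, 0.2, -0.1]
finger_gap: 0.649
time: 12.65
tool_pos: [0.5504, 0.2623, 0.1676]
eef_rot: [0.001, 0.083, 0.997, 0.0]
ft_force: [-0.7, -0.3, 5.3]
finger_gap: 0.137
```

Gripped: 0.137 × 85 ≈ 12 mm. Now lift.

```bash
python3 -m inch '-1 0 0 -1 0;-1 0 0 -2.5 0;-1 0 0 -4.5 0;-1 0 0 -7 0;-1 0 0 -9.5 0;-1 0 0 -12 0;-1 0 0 -14 0;-1 0 0 -15 0;-1 0 0 -15 0;-1 0 0 -15 0'
```

```text
time: 13.65
tool_pos: [0.5499, 0.2622, 0.316]
eef_rot: [-0.001, 0.083, 0.997, -0.0]
ft_force: [-0.5, -0.6, -5.2]
finger_gap: 0.133
```

```bash
python3 -m inch '-1 -0.3 -1.5 -2 0.02;-1 -1 -5 -4 0.08;-1 -1.8 -10 -4 0.15;-1 -2.6 -15 -4 0.22;-1 -3.5 -20 -4 0.28;-1 -4.4 -25 -4 0.33;-1 -5.3 -30 -4 0.36;-1 -6 -34 -4 0.381;-1 -6.4 -36.4 -4 0.381;-1 -6.55 -37.07 -4 0.381'; python3 -m inch '-1 0 0 0 0;-1 0 0 0 0;-1 0 0 0 0'
```

```text
time: 14.65
tool_pos: [0.5527, -0.1167, 0.3554]
eef_rot: [-0.001, 0.272, 0.962, -0.0]
ft_force: [-0.4, -0.1, -5.8]
finger_gap: 0.135
time: 14.95
tool_pos: [0.5531, -0.113, 0.3568]
eef_rot: [-0.0, 0.27, 0.963, 0.0]
ft_force: [-0.1, 0.4, -4.5]
finger_gap: 0.136
```

```bash
python3 -m inch '-1 0 0 3 0;-1 0 0 6 0;-1 0 0 9 0;-1 0 0 11.5 0;-1 0 0 13.5 0;-1 0 0 14.5 0;-1 0 0 14.5 0;-1 0 0 14.5 0;-1 0 0 14.5 0'; python3 - <<'E'
from h import *
np.set_printoptions(precision=4,suppress=True)
st=observe();print(st["tool_pos"],st["ft_force"])
u=np.array([.52,.854,0]);v=np.array([-.854,.52,0]);O=.1449*u-.532*v  # stand origin
S=lambda x,y,z:O+x/1000*u+y/1000*v+np.array([0,0,z/1000])
out=[]
for n,(r0,r1,c0,c1) in{"scene":(150,300,215,365),"top":(150,300,310,460)}.items():
    im,c=look(n); im=cv2.resize(im[r0:r1,c0:c1],(600,600),interpolation=cv2.INTER_CUBIC)
    for pts in([(-20,-70,10),(-20,70,10),(95,70,10),(95,-70,10)],[(31,-70,28),(31,70,28)],[(89.5,-54,110),(89.5,54,110)],[(123,-45,135),(123,45,135)]):
        q=np.array([(proj(c,S(*p))-[c0,r0])*4 for p in pts]).astype(np.int32)
        cv2.polylines(im,[q],len(pts)>2,(255,0,255),1)
    out.append(cv2.resize(im,(400,400),interpolation=cv2.INTER_AREA))
cv2.imwrite("pics/h1.png",cv2.resize(np.hstack(out),(800,400)))
E
```

```text
time: 15.85
tool_pos: [0.5537, -0.1142, 0.213]
eef_rot: [0.001, 0.27, 0.963, -0.0]
ft_force: [0.3, 0.4, -5.3]
finger_gap: 0.139
[ 0.5537 -0.1142  0.213 ] [ 0.2849  0.3984 -5.2614]
```

View pics/h1.png

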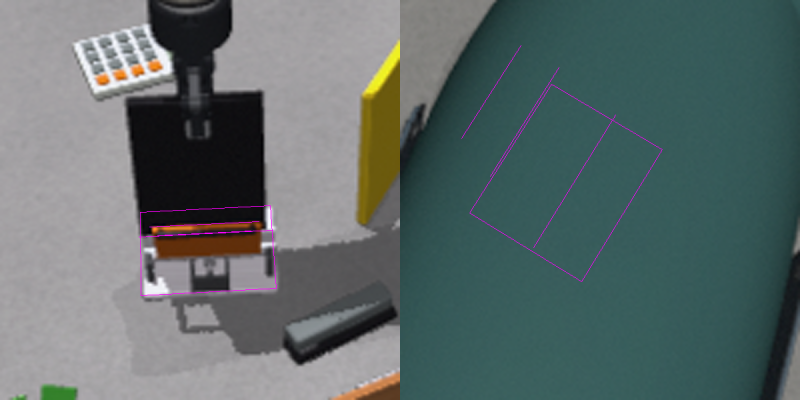

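```bash
python3 - <<'E'
from h import *
np.set_printoptions(precision=4,suppress=True)
st=observe()
u=np.array([.52,.854,0]);v=np.array([-.854,.52,0]);O=.1449*u-.532*v
for n,b in(("top",(340,180,430,270)),("scene",(265,215,320,250))):
    c=look(n)[1]; im=cv2.imread(f"pics/{n}0.png"); h=cv2.cvtColor(im,cv2.COLOR_BGR2HSV)
    m=((h[...,0]>5)&(h[...,0]<20)&(h[...,1]>180)).astype(np.uint8); k=np.zeros_like(m);k[b[1]:b[3],b[0]:b[2]]=1;m*=k
    ys,xs=np.nonzero(m); P=np.array([onz(c,(x+.5,y+.5),.037)-O for x,y in zip(xs,ys)])
    X,Y=P@u*1000,P@v*1000
    print(n,len(X),"x",np.percentile(X,[1,50,99]),"y",np.percentile(Y,[1,50,99]))
    r=cv2.minAreaRect(np.c_[X,Y].astype(np.float32));print(r)
print("tcp in stand",(st["tool_pos"]-O)@u*1000,(st["tool_pos"]-O)@v*1000)
E
```

```text
top 1372 x [-13.481   21.9551  57.398 ] y [-45.3025   6.0639  57.01  ]
((21.789203643798828, 5.9002685546875), (104.75141143798828, 72.51773834228516), 89.57263946533203)
scene 732 x [-11.6564  24.7621  59.4933] y [-48.6878   3.0015  54.3968]
((23.777721405029297, 3.1043434143066406), (104.75227355957031, 72.95282745361328), 89.66084289550781)
tcp in stand 45.36911518576039 -0.3044501457480885
```

```bash
python3 - <<'E'
from h import *
np.set_printoptions(precision=4,suppress=True)
u=np.array([.52,.854,0]);v=np.array([-.854,.52,0]);O=.1449*u-.532*v
s=snapshot("wrist"); c=cam(s,{"eef_rot":[-.0005,.2705,.963,0],"tool_pos":[.4993,-.1958,.2442]})
im=cv2.imread("pics/w1.png"); h=cv2.cvtColor(im,cv2.COLOR_BGR2HSV)
m=((h[...,0]>5)&(h[...,0]<20)&(h[...,1]>180)).astype(np.uint8); k=np.zeros_like(m);k[135:280,350:470]=1;m*=k
ys,xs=np.nonzero(m); P=np.array([onz(c,(x+.5,y+.5),.037)-O for x,y in zip(xs,ys)]);X,Y=P@u*1000,P@v*1000
print(len(X),np.percentile(X,[1,50,99]),np.percentile(Y,[1,50,99]));print(cv2.minAreaRect(np.c_[X,Y].astype(np.float32)))
E
```

```text
10061 [-13.5807  23.8297  60.5136] [-49.604    5.5899  53.6921]
((23.363536834716797, 1.3026466369628906), (106.9840316772461, 75.91594696044922), 89.38034057617188)
```

```bash
python3 -m inch '-1 0.3 0 0 0;-1 0.3 0 1 0;-1 0.3 0 2 0;-1 0.3 0 2.8 0;-1 0.3 0 3.3 0;-1 0.3 0 3.6 0;-1 0.3 0 3.75 0;-1 0.3 0 3.75 0;-1 0.3 0 3.75 0'; python3 -m inch '-1 0 0 0.1 0;-1 0 0 0.2 0;-1 0 0 0.2 0'
```

```text
time: 17.0
tool_pos: [0.5507, -0.1127, 0.1747]
eef_rot: [0.0, 0.27, 0.963, -0.0]
ft_force: [0.9, -0.3, -5.1]
finger_gap: 0.135
time: 17.3
tool_pos: [0.5505, -0.1126, 0.1723]
eef_rot: [-0.0, 0.27, 0.963, 0.0]
ft_force: [-0.3, -0.6, -5.1]
finger_gap: 0.138
```

```bash
python3 -m inch '-1 0 0 0.05 0;-1 0 0 0.1 0;-1 0 0 0.1 0'; python3 -m inch '-1 0 0 0.05 0;-1 0 0 0.1 0;-1 0 0 0.1 0'
```

```text
time: 17.6
tool_pos: [0.5506, -0.1126, 0.1716]
eef_rot: [0.0, 0.27, 0.963, 0.0]
ft_force: [-1.9, 0.7, -0.6]
finger_gap: 0.139
time: 17.9
tool_pos: [0.5507, -0.1126, 0.1716]
eef_rot: [0.001, 0.27, 0.963, -0.0]
ft_force: [-5.4, 2.6, 14.0]
finger_gap: 0.137
```

Contact made. I'll relieve the press, loosen slightly, then guide the top back onto the backrest between the pads.

```bash
python3 -m inch '-1 0 0 -0.1 0;-0.8 0 0 -0.1 0;-0.6 0 0 -0.1 0;-0.45 0 0 -0.1 0;-0.45 0 0 -0.1 0;-0.45 0 0 -0.1 0;-0.45 0 0 -0.1 0'; python3 -m inch '-0.45 0 0.4 0 0;-0.45 0 0.8 0 0;-0.45 0 1.2 0 0;-0.45 0 1.6 0 0;-0.42 0 2 0 0;-0.4 0 2.4 0 0;-0.37 0 2.8 0 0;-0.35 0 3.2 0 0;-0.3 0 3.6 0 0;-0.25 0 4.0 0 0'
```

```text
time: 18.6
tool_pos: [0.5506, -0.1127, 0.1714]
eef_rot: [0.0, 0.27, 0.963, 0.0]
ft_force: [0.4, 0.2, -0.1]
finger_gap: 0.272
time: 19.6
tool_pos: [0.5716, -0.0782, 0.1714]
eef_rot: [-0.0, 0.27, 0.963, 0.0]
ft_force: [-0.1, 1.4, -0.1]
finger_gap: 0.378
```

```bash
python3 -m inch '-0.2 0 0.3 0 0;-0.2 0 0.6 0 0;-0.2 0 0.9 0 0;-0.2 0 1.2 0 0;-0.2 0 1.5 0 0;-0.2 0 1.8 0 0;-0.2 0 2.1 0 0;-0.2 0 2.2 0 0;-0.2 0 2.2 0 0'; python3 - <<'E'
from h import *
im,c=look("scene");a=cv2.resize(im[150:300,215:365],(600,600))
im,c=look("wrist");b=cv2.resize(im,(400,300))
o=np.zeros((600,800,3),np.uint8);o[:400,:400]=cv2.resize(a,(400,400));o[:300,400:]=b;cv2.imwrite("pics/l1.png",o[:400])
E
```

```text
time: 20.5
tool_pos: [0.5829, -0.0596, 0.1714]
eef_rot: [-0.0, 0.27, 0.963, -0.0]
ft_force: [0.6, -0.6, -0.5]
finger_gap: 0.401
```

View pics/l1.png

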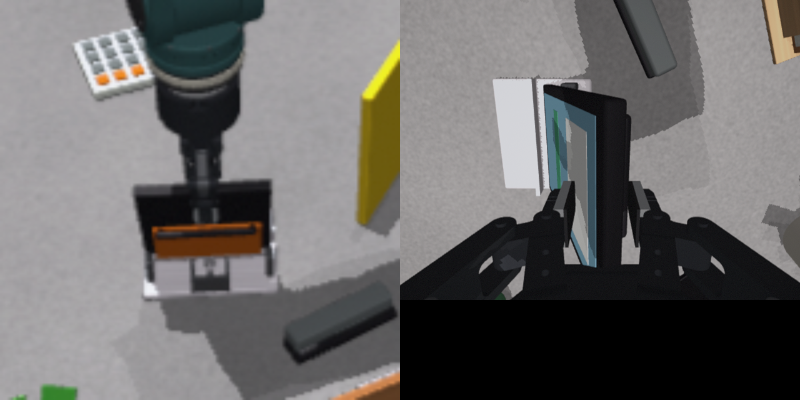

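The tablet leans back behind the lip, screen to the lip side, and is free between the pads. Opening wider and withdrawing upward.

```bash
python3 -m inch '-0.1 0 0 0 0;0 0 0 0 0;0.1 0 0 0 0;0.1 0 0 -1 0;0.1 0 0 -3 0;0.1 0 0 -6 0;0.1 0 0 -10 0;0.1 0 -4 -14 0;0.1 0 -9 -15 0;0.1 0 -12 -15 0'; python3 -m inch '0.1 18 0 0 0;0.1 18 0 0 0;0.1 18 0 0 0;0.1 18 0 0 0;0.1 18 0 0 0;0.1 18 0 0 0;0.1 18 0 0 0'; python3 - <<'E'
from h import *
np.set_printoptions(precision=4,suppress=True)
print(observe()["tool_pos"])
u=np.array([.52,.854,0]);v=np.array([-.854,.52,0]);O=.1449*u-.529*v
S=lambda x,y,z:O+x/1000*u+y/1000*v+np.array([0,0,z/1000])
out=[]
for n,(r0,r1,c0,c1) in{"scene":(150,300,215,365),"top":(150,300,310,460)}.items():
    im,c=look(n); im=cv2.resize(im[r0:r1,c0:c1],(400,400),interpolation=cv2.INTER_CUBIC)
    out.append(im)
    print(n,[np.round(proj(c,S(*p))-[c0,r0],1)*2.667 for p in((31,-70,28),(31,70,28),(45,-65,10),(45,65,10))])
cv2.imwrite("pics/f1.png",np.hstack(out))
E
```

```text
time: 21.6
tool_pos: [0.5198, -0.1637, 0.3242]
eef_rot: [0.002, 0.27, 0.963, -0.0]
ft_force: [0.8, -0.1, -0.2]
finger_gap: 0.548
time: 22.3
tool_pos: [0.3674, -0.0688, 0.3217]
eef_rot: [0.0, 0.271, 0.963, -0.0]
ft_force: [-0.7, -0.0, -0.4]
finger_gap: 0.549
[ 0.3674 -0.0688  0.3217]
scene [array([142.1511, 237.0963]), array([275.7678, 230.1621]), array([148.2852, 258.1656]), array([272.034 , 251.4981])]
top [array([213.8934, 117.8814]), array([131.7498, 250.4313]), array([194.691 , 119.7483]), array([119.4816, 240.8301])]
```

View pics/f1.png

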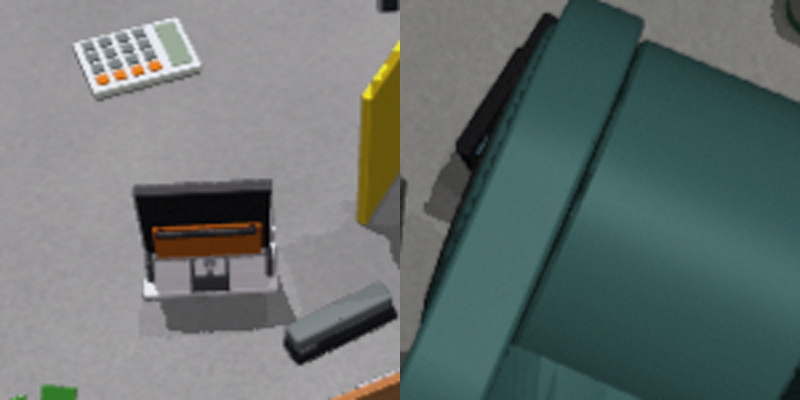

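```bash
python3 -m inch '0.1 27 32 -2 0;0.1 27 32 -2 0;0.1 27 32 -2 0;0.1 27 32 -2 0;0.1 27 32 -2 0;0.1 27 32 -2 0;0.1 27 32 -2 0;0.1 27 32 -2 0;0.1 27 32 -2 0;0.1 27 32 -2 0'; python3 - <<'E'
from h import *
np.set_printoptions(precision=4,suppress=True)
st=observe();print(st["tool_pos"])
im,c=look("top");r0,c0=120,300
cr=cv2.resize(im[r0:r0+180,c0:c0+220],(733,600),interpolation=cv2.INTER_CUBIC)
cv2.imwrite("pics/f2.png",cr)
for l in("tablet","tablet_center","stapler"): print(l,[(x["position"][::-1],x["confidence"]) for x in pinpoint("top",l)[:4]])
u=np.array([.52,.854,0]);v=np.array([-.854,.52,0]);O=.1449*u-.529*v
S=lambda x,y,z:O+x/1000*u+y/1000*v+np.array([0,0,z/1000])
for p in((31,-70,28),(31,70,28),(115,-65,188),(115,65,188)): print(p,(proj(c,S(*p))-[c0,r0])*3.333)
E
```

```text
time: 23.4
tool_pos: [0.3027, 0.3487, 0.3405]
eef_rot: [-0.001, 0.269, 0.963, -0.0]
ft_force: [-0.6, -0.5, 0.1]
finger_gap: 0.547
[0.3027 0.3487 0.3405]
tablet [([372.1, 215.1], 0.93), ([262.7, 295.8], 0.8), ([358.2, 310.9], 0.76), ([182.5, 322.5], 0.57)]
tablet_center [([167.9, 321.4], 0.97), ([364.8, 307.6], 0.83), ([248.5, 295.4], 0.62)]
stapler [([303.4, 242.9], 0.9), ([164.9, 183.4], 0.48)]
(31, -70, 28) [300.7823 247.2954]
(31, 70, 28) [198.1063 413.0881]
(115, -65, 188) [216.7578 113.1151]
(115, 65, 188) [104.322  288.8323]
```

View pics/f2.png

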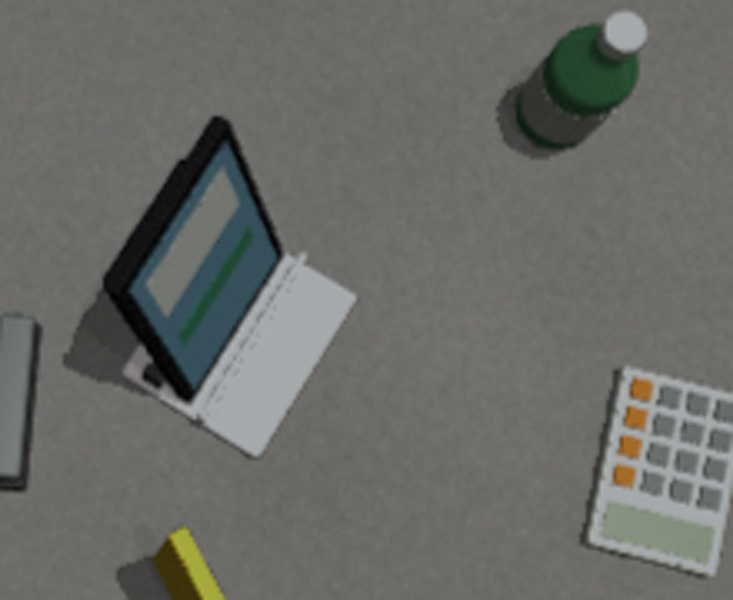

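```bash
python3 - <<'E'
from h import *
np.set_printoptions(precision=1,suppress=True)
im,c=look("top")
u=np.array([.52,.854,0]);v=np.array([-.854,.52,0]);O=.1449*u-.529*v
def S(p,z):
    X=onz(c,(300+p[0]/3.333,120+p[1]/3.333),z/1000)-O; return np.array([X@u,X@v])*1000
for nm,a,b,z in(("lip",(302,255),(198,422),28),("plate -x edge",(356,295),(258,458),10),("tab low",(281,258),(190,400),12),("tab top front",(233,125),(120,296),186)):
    A,B=S(a,z),S(b,z);print(nm,A,B,"mid",(A+B)/2,"len",np.linalg.norm(A-B))
E
```

```text
lip [ 27.4 -65.6] [27.8 75.4] mid [27.6  4.9] len 140.95004510139998
plate -x edge [-20.  -66.2] [-20.7  71.7] mid [-20.3   2.7] len 137.85777712085357
tab low [ 39.2 -60.7] [40.9 62.1] mid [40.   0.7] len 122.80634244312482
tab top front [102.9 -64.4] [104.9  63.3] mid [103.9  -0.6] len 127.75223846715963
```

```bash
python3 - <<'E'
from h import *
st=observe();print(st["time"],st["ft_force"],job_done())
E
```

```text
the job is handed in; nothing more can be done
23.65 [ 0.24367669 -0.91734137 -0.70580935] None
```

The check-in point is set up and the job is handed in, at 23.65 s of the 67 s allowed. The backrest is open, and the tablet is leaning back on it behind the lip with its screen facing out.

- **Backrest:** I gripped the loop's bar and followed its arc over to the open position. Later pictures show it still open after I let go.
- **Tablet:** I took the black tablet from the rack's left slot and lowered it until it just touched the plate. The last step of lowering, after first contact, pressed it down with about 14 N. I eased off, loosened the grip and guided the top back onto the backrest between the open pads.
- **Last checks:** The final top picture shows the lower edge between lip and backrest and the screen towards the lip. The gripper is well away and touching nothing, with wrist force near zero.
- **Other items:** I saw no sign that the clipboard, stapler or other items had moved. The final views did not cover the whole counter, though.
- **Centring:** By the top camera, the tablet sits about 3–4 mm off centre along the lip and about 1° off square. The cameras disagreed by a few mm on where the stand's centre is, so I left it rather than risk a nudge.

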